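Spin-check a worm gear and park it on the pointer

ROBOT

A 7-joint arm with a two-finger parallel gripper is mounted at the origin on the work surface. World frame = base frame: x ahead of the robot, y to its left, z up, the work surface at z = 0. Lengths are in mm, angles in rad, forces in N, time in s.
With the tool pointing down it reaches from about 350 to 900 mm from the base axis. Payload 7.2 kg.
Tool frame: the origin (TCP) lies midway between the tips of the shut fingers; the grasp point (between the pads) lies 19 mm behind it; z points along the fingers, y is the line along which they close (so a half turn about z gives the same grasp; the last joint's range is limited). The gripper opens to 88 mm and grips with 3 to 60 N. Pads are 20 mm wide; open, the fingers measure 115 mm over their backs; the gripper's body (75 mm by 178 mm) begins 61 mm behind the grasp point.
Start: joints at [-1.265, 0.411, -0.013, 1.596, 0.006, 1.134, -0.082], TCP at [228.232, 581.841, 222.653] pointing down, gripper open.
Joint ranges: [-2.95, 2.95], [-0.29, 1.99], [-1.47, 1.44], [0.14, 2.54], [-1.03, 4.17], [0.13, 1.85], [-2.86, 2.86]. Speed limits (rad/s): [2.39, 2.39, 3.01, 3.01, 3.14, 3.14, 3.14].

INTERFACE

Orientations are given as a rotation vector (axis times angle).
In Python, from station import arm gives the robot as it stands. Calls block until the motion is done:
- arm.reach(position, orientation): joint-space move of the TCP to a pose.
- arm.move_straight(position, frame=None, max_speed=150, f_stop=None): straight line of the TCP; frame=None keeps the orientation; max_speed is the mean speed in mm/s. With f_stop (N) it stops when the force on the tool has changed by that much, and returns True; else False.
- arm.move_j(angles): joint-space move.
- arm.set_gripper(opening, force=None): opening from 0.0 (shut) to 1.0 (fully open); force is the grip in N (None keeps the last); returns when the fingers have stopped.
- arm.wait(seconds).
- arm.solve_ik(position, orientation): joint angles nearest the present ones, or None.
- arm.get_state(): the state.
- arm.snapshot(name): name is "scene" or "top" or "wrist"; returns a dict with "color" (400x640x3 uint8, blue, green, red), "depth" (400x640 float32, mm along the optical axis (not along the pixel's ray), 0 where there is no reading), "intrinsics" (3x3 intrinsics, pixels), "R" (3x3) and "t" (3): a world point X has camera coordinates R X + t; the wrist camera has in their place "tool_from_camera" (4x4, takes a point from camera to tool coordinates, whose origin is the TCP and whose axes are the flange's). Camera axes: x right, y down, z forward; pixel columns grow to the right and rows downward; lengths in mm; the calibration is good to about 2 mm. A picture is of the moment at which its call begins: read the wrist's pose just before it.
A pose or a line that the arm cannot do raises arm.IKError and nothing moves.
- arm.finish_job(): hands the job in; it is judged then, once.
The state is a dict: "t": time; "joint_positions": joint angles; "joint_vel": joint speeds; "joint_torque": joint torques, N m; "ee_pos": TCP position; "ee_rot": TCP orientation; "ft_force": force on the tool from outside, world axes, zero at the start; "wrist_torque": the same for the moment, N m; "gripper_width": opening from 0.0 (shut) to 1.0 (fully open); "grasp_force": force on a finger pad.
Only numpy, scipy, OpenCV 4.12 (cv2) and the standard library are available. Lean on these libraries where they do the work, as an engineer would, in place of code of your own. Each camera call takes 0.05 s, during which the arm holds its last target. There are 200 camera calls.

TASK

Give the bronze worm gear on the vise a flick counterclockwise (seen from above) by its dowel, so that it runs free and untouched for at least two seconds, briskly (faster than a turn in five seconds). Then, while it is still turning, brake it with a fingertip so that it comes to rest with its dowel in line with the pointer, and take the hand away. Do not lift the gear off its arbor, and leave the rod eye, the bracket and the jaw liner where they lie.

Things in the scene. Friction and masses are not known exactly. Their poses are not given: they have to be found in the camera images.
- vise: Small cast iron vise fixed to the bench, base 150 x 95 mm, jaws 95 mm high, T-handle out to 103 mm from the origin towards its -x. A steel arbor of 16 mm diameter stands upright in the jaws, top 144 mm above the bench. Origin: on the bench, on the arbor's axis, which is the gear's axis; z up.
- sleeve: Bearing sleeve (does not turn) with the bronze worm gear it carries, a free-running level wheel slipped over the arbor and held down only by its weight (about 1.9 kg). Gear: 160 mm outside diameter, 22 mm thick, flat top face 134 mm above the bench, hub of 32 mm diameter 10 mm above that face. Origin: on the axis at the gear's underside, 112 mm above the bench.
- gear (a joint): Turning angle of the gear (rad), unlimited and counting whole turns; grows counterclockwise seen from above; at 0 (and whole turns) the dowel lies towards the vise's +x. It spins with very little friction, losing roughly 0.2 to 0.4 rad/s each second; when the dowel strikes a stiff finger it rebounds. A fingertip pressed on its top face stops it and can steer it.
- dowel (a point): Centre of the top of the upright steel dowel fixed in the gear's face: 12 mm diameter, standing 30 mm above the face (top 164 mm above the bench), 46 mm from the gear's axis. It is the only upright pin on the gear; outside it the face is clear out to 78 mm from the axis.
- pointer: Fixed steel pointer: a collar on the arbor below the gear with an arm that runs outwards under the gear along the pointer's +x and rises outside the rim to an arrow pointing inwards. Origin on the gear's axis, 97 mm above the bench. It does not move.
- pointer_tip (a point): Inner tip of the pointer's arrow, 88 mm from the gear's axis, just outside the teeth; the arrow is 20 mm wide, extends to 130 mm from the axis, and its top is 132 mm above the bench, 2 mm below the gear's top face.
- datum (a point): The point, 46 mm from the axis in the pointer's direction and 164 mm above the bench, where dowel stands when the dowel is in line with the pointer.
- rod_eye: Loose polished steel rod eye lying on the bench: eye 44 mm diameter, 18 mm high, with a shank of 16 mm diameter, 95 mm long over all. Origin on the bench near its middle. Leave alone.
- bracket: Loose red anodised L-bracket, foot 60 x 40 mm, 45 mm high. Origin on the bench under the middle of its foot. Leave alone.
- liner: Loose white acetal jaw liner, 80 x 26 mm, 18 mm high. Origin on the bench under its middle. Leave alone.
Not all that is in view belongs to the job. There is more than one size of the vise; the job needs the middle-sized.

How it is judged (in metres and radians):
On the way, in this order (a step that is already met when the one before it is completed fails the run):
1. the gear runs free counterclockwise, untouched, faster than 1 rad/s for 1.8 s (velocity of joint gear above 1 rad/s and contact force between each of the fingers, the arm and sleeve below 0.05 N), for 1.8 s.
2. the fingers touch the gear while it is still turning ((velocity of joint gear above 0.15 rad/s or velocity of joint gear below -0.15 rad/s) and contact force between the fingers and sleeve above 0.2 N).
At the end, for the whole second after the job is handed in: The gear is at rest (below 0.05 rad/s) on its arbor with the dowel's centre within 9 mm (about 11 degrees) of in line with the pointer; rod eye, bracket and liner within 15 mm of where they lay (horizontal distance between dowel and datum below 0.009 m and velocity of joint gear between -0.05 and 0.05 rad/s and height (world z) of sleeve below 0.115 m and distance of each of rod_eye, bracket, liner from where it was at the start of the episode below 0.015 m); the robot touches nothing.
It fails at once if the gear is lifted more than 6 mm on its arbor (height (world z) of sleeve above 0.118 m).
It fails at once if the rod eye, bracket or liner is moved by more than 15 mm or lifted (distance of any of rod_eye, bracket, liner from where it was at the start of the episode above 0.015 m).
It also fails if it takes over 45 s, if anything falls off the work surface, if the arm or the gripper's body presses on something with over 40 N, if the wrist force passes 120 N, or if a joint passes its speed limit or range.

## Working session

There is one attempt and no reset: what is moved stays moved. The work goes in short steps, each a Python script; the robot and the scene stay as the last script left them, time stands still between calls to the robot, and variables do not carry over. Pictures are saved under pics/ and viewed, at most 10 in all, crops included, and the job is handed in when it is done.

```bash
ls; mkdir -p pics
python3 - <<'E'
from station import arm
import cv2,numpy as np,pickle
s=arm.get_state();print(s)
for n in("scene","top"):
    p=arm.snapshot(n);pickle.dump(p,open(n+".pkl","wb"));cv2.imwrite(f"pics/{n}0.png",p["color"]);print(n,p["intrinsics"],p["R"],p["t"])
E
```

```text
pics
{'t': 0.0, 'joint_positions': array([-1.2652353 ,  0.41187143, -0.01272907,  1.59702413,  0.00560799,
        1.1343057 , -0.0821862 ]), 'joint_vel': array([ 0.00012901,  0.00145549,  0.00048302, -0.00246273,  0.00035143,
       -0.00167931, -0.00131414]), 'joint_torque': array([-4.02768837e-04, -5.87959743e+01,  6.42008521e-01, -2.91072482e+01,
       -5.36387879e-02,  1.84438750e-02,  1.71270726e-04]), 'ee_pos': array([228.04921076, 581.37282205, 221.83488673]), 'ee_rot': array([-5.83568669e-01, -3.08673065e+00,  2.45406567e-03]), 'ft_force': array([-0.08085504,  1.26510313,  0.72017269]), 'wrist_torque': array([0.01159016, 0.00468072, 0.02259908]), 'grasp_force': 0.0, 'gripper_width': 1.0001235339330548}
scene [[368.05328669   0.         318.84980178]
 [  0.         368.05328669 201.95037204]
 [  0.           0.           1.        ]] [[-0.58688177  0.80959206  0.01142267]
 [ 0.68810411  0.50614964 -0.51992814]
 [-0.42671128 -0.29727636 -0.85413362]] [ 282.52389242 -322.85419385 1306.06566198]
top [[379.27507669   0.         320.06504549]
 [  0.         379.27507669 204.04432575]
 [  0.           0.           1.        ]] [[ 0.02019428 -0.99966957  0.01590445]
 [-0.9826001  -0.02278212 -0.18433129]
 [ 0.18463272 -0.01190528 -0.98273548]] [ 37.96391764 553.46530065 794.17938341]
```

View pics/scene0.png

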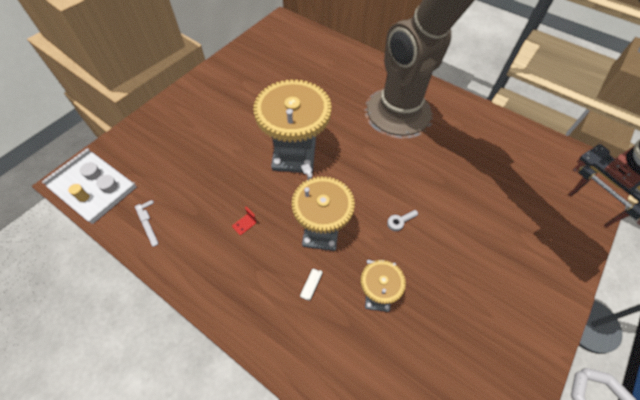

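View pics/top0.png

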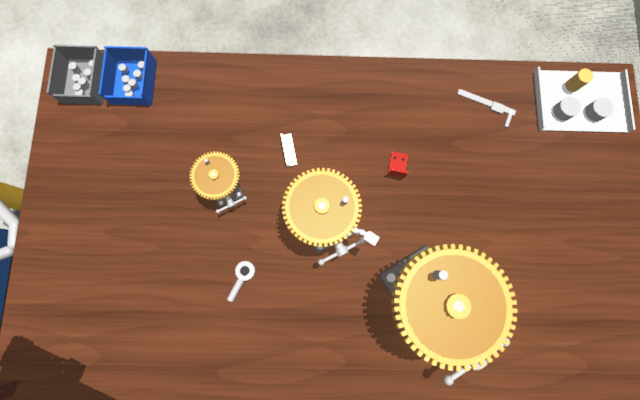

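The top view shows the middle gear at (321,207), its dowel at (346,200), and the pointer's arrow near (372,238). The vise handle is at about (345,250). The red bracket is at (398,163), the liner at (289,149) and the rod eye at (243,280).

```bash
cat > h.py <<'E'
import numpy as np,cv2
def ray(p,uv,z):
    d=np.linalg.inv(p["intrinsics"])@np.array([uv[0],uv[1],1.]);R=p["R"];t=np.array(p["t"])
    c=-R.T@t;d=R.T@d;return c+d*(z-c[2])/d[2]
def proj(p,X):
    q=p["intrinsics"]@(p["R"]@np.array(X,float)+p["t"]);return q[:2]/q[2]
E
python3 - <<'E'
import pickle
from h import *
p=pickle.load(open("top.pkl","rb"));c=p["color"]
hsv=cv2.cvtColor(c,cv2.COLOR_BGR2HSV)
m=cv2.inRange(hsv,(12,120,150),(30,255,255))
n,l,s,ce=cv2.connectedComponentsWithStats(m)
for i in range(1,n):
    if s[i,4]>300:print(s[i],ce[i])
cnt=max([k for k in cv2.findContours(m,cv2.RETR_EXTERNAL,2)[0] if abs(cv2.minEnclosingCircle(k)[0][0]-321)<10],key=cv2.contourArea)
e=cv2.fitEllipse(cv2.convexHull(cnt));print(e)
C=ray(p,e[0],134);print("C",C)
for uv,z in(((346,200),164),((372,238),132),((362,234),132),((378,239),132)):
    X=ray(p,uv,z);d=X-C;print(uv,X,np.hypot(*d[:2]),np.degrees(np.arctan2(d[1],d[0])))
for n,uv,z in(("eye",(243,272),9),("br",(398,163),20),("liner",(289,149),18),):print(n,ray(p,uv,z))
cv2.imwrite("pics/crop.png",cv2.resize(c[150:290,260:410],None,fx=4,fy=4,interpolation=2))
E
```

```text
[ 189  151   51   49 1640] [213.61280488 175.09329268]
[281 167  82  80 625] [316.872  198.5936]
[ 394  243  124  128 1142] [453.61646235 294.5849387 ]
[ 407  255  101  105 6905] [460.64098479 310.11354091]
((321.573486328125, 206.5247802734375), (79.81563568115234, 81.18108367919922), 103.43960571289062)
C [531.95997442  47.83025917 134.        ]
(346, 200) [540.42061205   1.37880204 164.        ] 47.21567809799575 -79.67734249079685
(372, 238) [471.21626682 -53.42464182 132.        ] 118.07774129050333 -120.95991479356836
(362, 234) [478.73558805 -33.5637523  132.        ] 97.25132598644788 -123.18108812839111
(378, 239) [469.4908816 -65.3343194 132.       ] 129.26178630881603 -118.89956896457527
eye [400.26982159 220.31888435   9.        ]
br [ 661.52501195 -132.97828427   20.        ]
liner [690.25406939 126.14598011  18.        ]
```

View pics/crop.png

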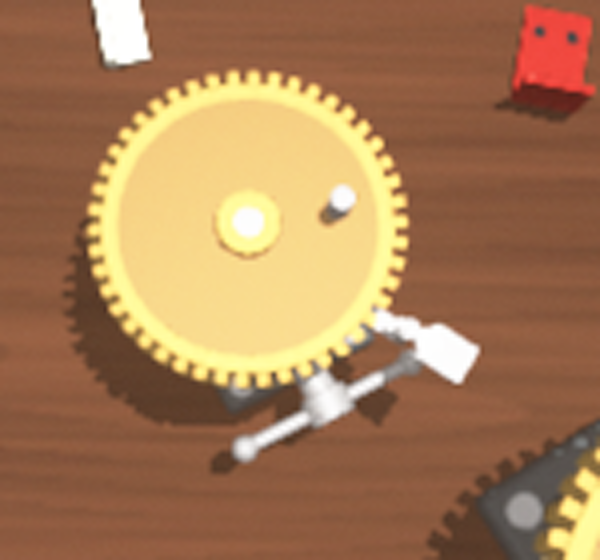

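The crop shows the arrow's outer end near crop pixel (449,356) and its tip near (378,315). That puts the pointer direction at about -121°. Next I'll check the dowel detector and the gear centre in both views, then move above the flick start.

```bash
cat >> h.py <<'E'
C=np.array([532.,47.8])
def dowel(p,show=False):
    "angle (deg) of pale grey pixels on the ring r=46 mm, z=162; None if not seen"
    hsv=cv2.cvtColor(p["color"],cv2.COLOR_BGR2HSV);a=np.arange(0,360,2);s=[]
    for k in a:
        r=np.radians(k);v=[]
        for rr in(43,46,49):
            u=np.rint(proj(p,[C[0]+rr*np.cos(r),C[1]+rr*np.sin(r),162])).astype(int);v.append(hsv[u[1],u[0]])
        v=np.array(v);s.append(int(((v[:,1]<85)&(v[:,2]>110)).sum()))
    s=np.array(s)
    if show:print([(int(i),int(j)) for i,j in zip(a,s) if j])
    if s.sum()<6:return None
    z=(s*np.exp(1j*np.radians(a))).sum();return float(np.degrees(np.angle(z))) if abs(z)/s.sum()>.9 else None
E
python3 - <<'E'
import pickle
from h import *
for n in("top","scene"):
    p=pickle.load(open(n+".pkl","rb"));print(n,dowel(p,True))
c=p["color"];m=cv2.inRange(cv2.cvtColor(c,cv2.COLOR_BGR2HSV),(10,90,130),(32,255,255))
k=max([k for k in cv2.findContours(m,cv2.RETR_EXTERNAL,2)[0] if abs(cv2.minEnclosingCircle(k)[0][0]-323)<10],key=cv2.contourArea)
e=cv2.fitEllipse(cv2.convexHull(k));print(e,ray(p,e[0],132))
t=pickle.load(open("top.pkl","rb"))
for uv in((354.5,228.8),(372.2,239),(375.5,240.5)):
    d=ray(t,uv,132)[:2]-C;print(np.hypot(*d),np.degrees(np.arctan2(d[1],d[0])))
from station import arm
O=[0,np.pi,0]
arm.reach([496,0,230],O);print(arm.get_state()["t"],arm.get_state()["ee_pos"])
arm.set_gripper(0.0,20)
arm.move_straight([496,0,149],max_speed=120)
s=arm.get_state();print(s["t"],s["ee_pos"],s["ee_rot"],s["ft_force"])
w=arm.snapshot("top");a=dowel(w);print(a);p=arm.snapshot("scene");print(dowel(p))
cv2.imwrite("pics/two.png",np.vstack([cv2.resize(w["color"][100:300,200:440],None,fx=1.5,fy=1.5),cv2.resize(p["color"][60:260,200:440],None,fx=1.5,fy=1.5)][:2]))
E
```

```text
[(270, 1), (272, 1), (274, 2), (276, 2), (278, 3), (280, 3), (282, 3), (284, 3), (286, 3), (288, 3), (290, 3), (292, 1)]
top -77.92637866612391
[(272, 1), (274, 3), (276, 3), (278, 3), (280, 3), (282, 3), (284, 3), (286, 3), (288, 3), (290, 3), (292, 3), (294, 2), (296, 1), (298, 1), (300, 1), (302, 1), (304, 2), (306, 2), (308, 1), (310, 1)]
scene -72.0264665337725
((313.4516296386719, 217.43936157226562), (363.27435302734375, 607.760009765625), 117.07173156738281) [584.43097641  56.02814125 132.        ]
79.23378626126095 -123.05046972197762
119.43052913373496 -121.70097107295456
126.48217221177114 -121.2363180698726
2.3833 [496.12139905   0.90368316 229.92270839]
4.55 [ 4.96417870e+02 -9.74154657e-02  1.49481410e+02] [3.18792891e-04 3.14090817e+00 1.13769575e-05] [-0.10420639 -0.59785444 -0.34504354]
None
-71.07898454030847
```

View pics/two.png

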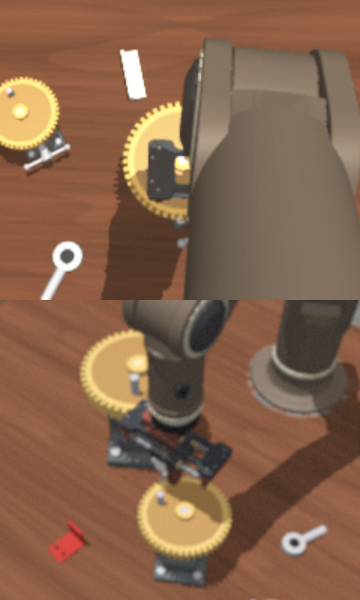

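The scene camera sees the gear and dowel clearly past the hand; the top view is hidden by the arm. Now the flick.

Run:
```python
from station import arm
from h import *
arm.move_straight([556,0,149],max_speed=80)
arm.move_straight([556,0,195],max_speed=150)
print(arm.get_state()["t"])
arm.move_straight([489,73,185],max_speed=120)
T=[];A=[]
for i in range(10):
    T.append(arm.get_state()["t"]);p=arm.snapshot("scene");A.append(dowel(p))
print([(round(t,2),a) for t,a in zip(T,A)],arm.get_state()["ee_pos"])
cv2.imwrite("pics/run.png",cv2.resize(p["color"][120:280,240:420],None,fx=3,fy=3))
```

```text
6.0083
[(6.99, 55.0), (7.04, 66.33336342205959), (7.09, 78.06369111846412), (7.14, 88.57283989176592), (7.19, 99.40505133985916), (7.24, 108.8098303351346), (7.29, 115.40324429340238), (7.34, 128.27095787914035), (7.39, 139.09028304625153), (7.44, 151.47582608171382)] [489.03644882  72.91632764 184.98596611]
```

View pics/run.png

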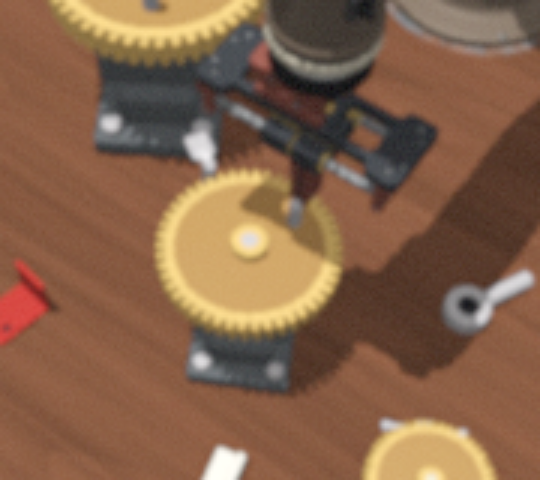

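The gear is spinning freely at about 3.7 rad/s, with the hand clear at the brake hover. I'll let it coast, then measure again.

Run:
```python
from station import arm
from h import *
arm.wait(5.5)
arm.move_straight([489,73,173],max_speed=60)
T=[];A=[]
for i in range(40):
    t=arm.get_state()["t"];a=dowel(arm.snapshot("scene"))
    if a is not None:T.append(t);A.append(a)
    if i>24 and a is not None and -80<a<-40:break
U=np.degrees(np.unwrap(np.radians(A)))
print([(round(t,2),int(a)) for t,a in zip(T,U)]);print(np.polyfit(np.array(T)-T[-1],U,2),arm.get_state()["t"])
```

```text
[(13.34, -19), (13.39, -14), (13.44, -10), (13.49, -5), (13.54, -1), (13.59, 2), (13.64, 6), (13.69, 11), (13.74, 14), (13.79, 18), (13.84, 22), (13.89, 28), (13.94, 30), (13.99, 35), (14.04, 40), (14.09, 42), (14.14, 46), (14.19, 50), (14.24, 54), (14.29, 58), (14.34, 61), (14.39, 65), (14.44, 68), (14.49, 72), (14.54, 74), (14.59, 78), (14.64, 81), (14.69, 85), (14.74, 87), (14.79, 92), (14.84, 93), (14.89, 96), (14.94, 100), (14.99, 101), (15.04, 104), (15.09, 106), (15.14, 108), (15.19, 109), (15.24, 112), (15.29, 116)]
[-12.32758414  46.12216671 116.49362859] 15.3417
```

It slowed more than I expected: about 0.85 rad/s with the dowel at about 116°, so it won't coast on to the pointer. I'll brake it now on the clear side, at 210°, while it is still turning, and then steer it round.

Run:
```python
from station import arm
from h import *
arm.move_straight([489,23,146],max_speed=150)
print(arm.get_state()["t"])
print(arm.move_straight([489,23,126],max_speed=50,f_stop=6))
s=arm.get_state();print(s["t"],s["ee_pos"],s["ft_force"])
for i in range(4):p=arm.snapshot("scene");print(dowel(p))
s=arm.get_state();print(s["t"],s["ee_pos"],s["ft_force"])
cv2.imwrite("pics/brk.png",cv2.resize(p["color"][120:280,240:420],None,fx=3,fy=3))
```

```text
15.8667
True
16.2083 [489.80871662  23.42770147 132.80476965] [-3.90440199 -1.95413002 15.09329088]
160.85297513905445
160.85297513905445
160.46495633742873
160.46495633742873
16.4083 [489.81269591  23.60815215 133.18431884] [-2.77661944 -0.65678853 12.13993826]
```

View pics/brk.png

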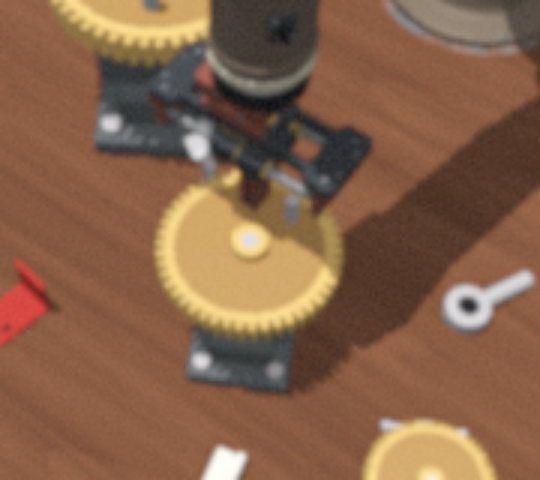

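The gear is braked, with the dowel at about 160° (crop pixel (292,207)) and 12 N on the face. Now I'll drag it about 78° counterclockwise.

```bash
cat > drag.py <<'E'
import sys
from station import arm
from h import *
def drag(b0,b1,z=132.5,r=48.5,step=8,v=50):
    for b in np.linspace(b0,b1,max(2,int(abs(b1-b0)/step)+1))[1:]:
        q=np.radians(b);arm.move_straight([C[0]+r*np.cos(q),C[1]+r*np.sin(q),z],max_speed=v)
    s=arm.get_state();d=dowel(arm.snapshot("scene"));print(round(s["t"],2),b1,d,s["ee_pos"],s["ft_force"]);return d
E
python3 - <<'E'
from drag import *
drag(210,234);drag(234,258)
E
```

```text
17.27 234 -157.13611966539142 [505.21816264   9.01096409 133.25980512] [-0.68290068 -0.82385709  9.79609293]
18.17 258 -120.19835937706621 [523.62472675   0.96066548 133.2413061 ] [ 0.77853172  1.10498588 10.13253831]
```

Run:
```python
from drag import *
p=arm.snapshot("scene");dowel(p,True)
c=p["color"].copy();im=cv2.resize(c[120:280,240:420],None,fx=3,fy=3)
for a in(-122,-135,-150):
    r=np.radians(a);u=(proj(p,[C[0]+46*np.cos(r),C[1]+46*np.sin(r),164])-[240,120])*3;cv2.circle(im,tuple(int(x) for x in u),2,(255,0,0) if a==-122 else(0,255,0),-1)
cv2.imwrite("pics/d1.png",im)
```

```text
[(232, 1), (234, 1), (236, 1), (238, 1), (240, 1), (242, 2), (244, 2), (246, 1), (248, 1), (250, 1), (252, 1)]
```

View pics/d1.png

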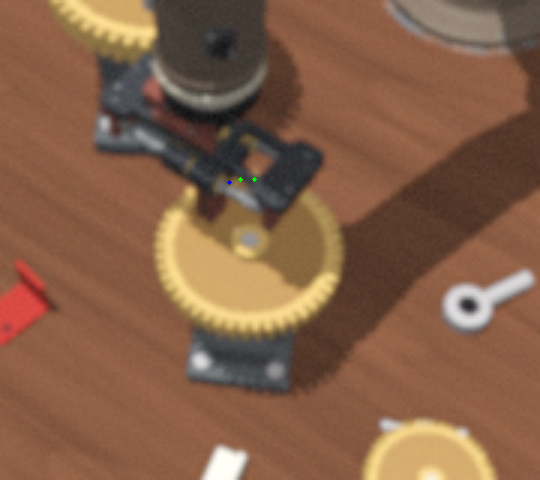

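The gripper hides the dowel, so that reading isn't valid. I'll drag the remaining ~30°, lift, retreat and look from the top.

Run:
```python
from drag import *
drag(258,288)
s=arm.get_state()["ee_pos"]
arm.move_straight([s[0],s[1],185],max_speed=80)
arm.move_straight([s[0]-100,s[1]+280,215],max_speed=300)
print(arm.get_state()["t"])
for i in range(2):
    t=arm.snapshot("top");print(dowel(t,i),dowel(arm.snapshot("scene")))
cv2.imwrite("pics/d2.png",cv2.resize(t["color"][140:280,250:410],None,fx=3.5,fy=3.5))
```

```text
19.22 288 -93.45775206503808 [548.75989017   2.42770381 133.28592405] [1.25544477 0.41909541 9.47560644]
21.225
-125.00000000000001 -123.61578458361824
[(226, 2), (228, 3), (230, 3), (232, 3), (234, 3), (236, 3), (238, 3), (240, 3), (242, 3), (244, 2)]
-125.00000000000001 -123.61578458361824
```

View pics/d2.png

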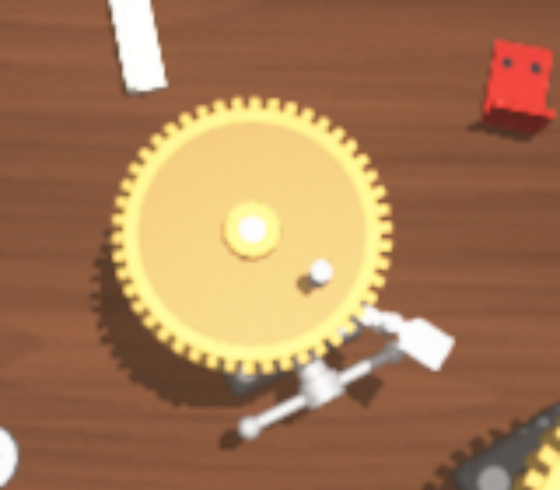

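The dowel (crop pixel (321,271)) is at rest at about -124°. The pointer is at about -122°, so it is roughly 2 mm off, well inside the tolerance, and the hand is clear.

Run:
```python
from drag import *
import pickle
t=pickle.load(open("top.pkl","rb"));d=ray(t,(341.7,217.4),164)[:2]-C;print(np.hypot(*d),np.degrees(np.arctan2(*d[::-1])))
print(arm.finish_job())
```

```text
46.262711327211974 -123.81797282491722
the job is handed in; nothing more can be done
None
```

The job is handed in (the verdict was not shown): the gear ran free counterclockwise for several seconds (about 3.7 rad/s at first), was braked by fingertip while still turning and steered to rest with its dowel about 2° (2 mm) off the pointer, with the hand clear and the loose parts untouched.

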